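Put the bead jars back in their own stalls

TASK

Someone put the four bead jars back into the wrong stalls of the jar tray. Rearrange them so that each jar stands upright on the floor of the stall behind the chip of its own colour; the empty stall, behind the white chip, is free for setting a jar down on the way. Keep the glass jars upright throughout, set each one down rather than dropping it, and do not push the white porcelain dish out of its stall.

Things in the scene. Friction and masses are not known exactly. Their poses are not given: they have to be found in the camera images.
- jar_red: Jar of red glass beads: clear upright cylinder 46 mm across to 56 mm height, black screw lid 43 mm across above it, 73 mm tall in all with the domed red glass disc on the lid; about 0.17 kg, may be 0.12 to 0.24. Origin: centre of its underside; z up. Starts standing in a stall of the jar tray that is not its own.
- jar_blue: Jar of blue glass beads: clear upright cylinder 46 mm across to 56 mm height, black screw lid 43 mm across above it, 73 mm tall in all with the domed blue glass disc on the lid; about 0.17 kg, may be 0.12 to 0.24. Origin: centre of its underside; z up. Starts standing in a stall of the jar tray that is not its own.
- jar_green: Jar of green glass beads: clear upright cylinder 46 mm across to 56 mm height, black screw lid 43 mm across above it, 73 mm tall in all with the domed green glass disc on the lid; about 0.17 kg, may be 0.12 to 0.24. Origin: centre of its underside; z up. Starts standing in a stall of the jar tray that is not its own.
- jar_yellow: Jar of yellow glass beads: clear upright cylinder 46 mm across to 56 mm height, black screw lid 43 mm across above it, 73 mm tall in all with the domed yellow glass disc on the lid; about 0.17 kg, may be 0.12 to 0.24. Origin: centre of its underside; z up. Starts standing in a stall of the jar tray that is not its own.
- chip_red: Red glass chip, 22 x 34 x 5 mm, fixed flat on the jar tray; it marks the stall of the red jar. Origin: centre of its underside, 12 mm above the bench, level with the stall floors; +x points across the chip's short side towards its stall, +y along its long side, z up. The stall's centre is 60 mm from the origin along +x; the stall is 76 x 76 mm inside, with 6 mm thick, 8 mm high rails around it.
- chip_blue: Blue glass chip, 22 x 34 x 5 mm, fixed flat on the jar tray; it marks the stall of the blue jar. Origin: centre of its underside, 12 mm above the bench, level with the stall floors; +x points across the chip's short side towards its stall, +y along its long side, z up. The stall's centre is 60 mm from the origin along +x; the stall is 76 x 76 mm inside, with 6 mm thick, 8 mm high rails around it.
- chip_green: Green glass chip, 22 x 34 x 5 mm, fixed flat on the jar tray; it marks the stall of the green jar. Origin: centre of its underside, 12 mm above the bench, level with the stall floors; +x points across the chip's short side towards its stall, +y along its long side, z up. The stall's centre is 60 mm from the origin along +x; the stall is 76 x 76 mm inside, with 6 mm thick, 8 mm high rails around it.
- chip_yellow: Yellow glass chip, 22 x 34 x 5 mm, fixed flat on the jar tray; it marks the stall of the yellow jar. Origin: centre of its underside, 12 mm above the bench, level with the stall floors; +x points across the chip's short side towards its stall, +y along its long side, z up. The stall's centre is 60 mm from the origin along +x; the stall is 76 x 76 mm inside, with 6 mm thick, 8 mm high rails around it.
- chip_white: White glass chip, otherwise like the coloured ones (same size, origin, axes and stall). The white jar is away, so its stall is empty at the start. The plywood tray, 240 x 252 mm, fixed, has two rows of three stalls, neighbours 82 mm apart along a chip's y, rows 120 mm apart along x.
- dish: Small white porcelain dish, 60 mm across, 26 mm tall, loose, in the stall behind the black chip, the sixth stall of the tray. Origin: centre of its underside.

How it is judged:
At the end, for the whole second after the job is handed in: Each of the four jars stands upright (within 0.1 rad) on the floor of its own colour's stall: its origin is within 18 mm of the stall's centre along both of the chip's axes and less than 5 mm above the stall floor, released and at rest. The white stall is thereby empty again (x of jar_red in the frame of chip_red between 0.042 and 0.078 m and y of jar_red in the frame of chip_red between -0.018 and 0.018 m and z of jar_red in the frame of chip_red below 0.005 m and angle between each of jar_red, jar_blue, jar_green, jar_yellow's own z axis and vertical below 0.1 rad and linear speed of each of jar_red, jar_blue, jar_green, jar_yellow below 0.02 m/s and angular speed of each of jar_red, jar_blue, jar_green, jar_yellow below 0.3 rad/s and x of jar_blue in the frame of chip_blue between 0.042 and 0.078 m and y of jar_blue in the frame of chip_blue between -0.018 and 0.018 m and z of jar_blue in the frame of chip_blue below 0.005 m and x of jar_green in the frame of chip_green between 0.042 and 0.078 m and y of jar_green in the frame of chip_green between -0.018 and 0.018 m and z of jar_green in the frame of chip_green below 0.005 m and x of jar_yellow in the frame of chip_yellow between 0.042 and 0.078 m and y of jar_yellow in the frame of chip_yellow between -0.018 and 0.018 m and z of jar_yellow in the frame of chip_yellow below 0.005 m); the robot touches nothing.
It fails at once if a jar is tipped by more than 0.6 rad (angle between any of jar_red, jar_blue, jar_green, jar_yellow's own z axis and vertical above 0.6 rad).
It fails at once if a jar is dropped: it comes down onto the tray or bench faster than 0.55 m/s ((z of jar_red in the frame of chip_white below 0.015 m and linear speed of jar_red above 0.55 m/s) or (z of jar_blue in the frame of chip_white below 0.015 m and linear speed of jar_blue above 0.55 m/s) or (z of jar_green in the frame of chip_white below 0.015 m and linear speed of jar_green above 0.55 m/s) or (z of jar_yellow in the frame of chip_white below 0.015 m and linear speed of jar_yellow above 0.55 m/s)).
It fails at once if the porcelain dish is moved by more than 30 mm, out of its stall (distance of dish from where it was at the start of the episode above 0.03 m).
It also fails if it takes over 112 s, if anything falls off the work surface, if the arm or the gripper's body presses on something with over 40 N, if the wrist force passes 120 N, or if a joint passes its speed limit or range.

ROBOT

A 6-joint arm with a two-finger parallel gripper is mounted at the origin on the work surface. World frame = base frame: x ahead of the robot, y to its left, z up, the work surface at z = 0. Lengths are in m, angles in rad, forces in N, time in s.
With the tool pointing down it reaches from about 0.425 to 0.95 m from the base axis. Payload 3.5 kg.
Tool frame: the origin (TCP) lies midway between the tips of the shut fingers; the grasp point (between the pads) lies 19 mm behind it; x points along the fingers, z is the direction in which the jaws open and shut, and the axes are right-handed (so a half turn about x gives the same grasp; the last joint's range is limited). The gripper opens to 85 mm and grips with 20 to 120 N. Pads are 22 mm wide; open, the fingers measure 114 mm over their backs; the gripper's body (76 mm by 85 mm) begins 54 mm behind the grasp point. The pads swing forward as they close: fully open they stand 13 mm farther back than shut.
Start: joints at [-1.313, 0.286, 1.577, -0, 1.279, -0.15], TCP at [0.268, -0.62, 0.231] pointing down, gripper open.
Joint ranges: [-2.77, 2.77], [-0.9, 2.22], [0.21, 2.48], [-1.53, 4.67], [0.24, 2.81], [-2.84, 2.84]. Speed limits (rad/s): [2.79, 2.79, 3.14, 3.14, 3.14, 3.14].

INTERFACE

Orientations are given as a unit quaternion [x, y, z, w].
In Python, from plant import readout, eyes, ctrl gives the robot as it stands.
- The arm moves only by the tool move_arm, never from a script. Its argument "commands" is a list of rows, each a list of 7 numbers: the turn, a rotation vector about the world's x, y, z in rad, then the shift along the world's x, y, z in mm, then the closure in counts, from 0 (fully open) to 255 (shut). A call has 1 to 12 rows; each row is the pose to reach, as a shift and turn from the pose measured when the call began; what a row does not reach only later rows make up. A row lasts 1/10 s, in which the tool goes at most 50 mm and 8.59 degrees, less where a joint would pass 70% of its speed; a pose out of reach is approached as far as the arm can. A call with a gripper value outside its range is refused whole. The fingers move at their own pace and stop on an object; "newtons" is the grip in N (left out, the last holds). Time passes only in rows, so rows that repeat a pose let the fingers close. It gives the time, the measured TCP pose, the force and the opening at its end, in the units of the state.
- readout.get_state(): the state, without advancing time (a new reading comes with each control period).
- eyes.read_camera(name): name is "side" or "top" or "wrist"; returns a dict with "color" (400x640x3 uint8, red, green, blue), "depth" (400x640 float32, m along the optical axis (not along the pixel's ray), 0 where there is no reading), "K" (3x3 intrinsics, pixels), "eye" and "attitude" of the camera in the world. Camera axes: x right, y down, z forward; pixel columns grow to the right and rows downward; lengths in m; the calibration is good to about 2 mm. A picture is of the moment at which its call begins.
- ctrl.sign_off(): hands the job in, once; it reports no verdict.
The state is a dict: "time": time; "qpos": joint angles; "dq": joint speeds; "joint_efforts": joint torques, N m; "eef_pos": TCP position; "tcp_rot": TCP orientation; "contact_force": force on the tool from outside, world axes, zero at the start; "wrist_torque": the same for the moment, N m; "opening": opening from 0.0 (shut) to 1.0 (fully open).
Only numpy, scipy, OpenCV 4.12 (cv2) and the standard library are available. Lean on these libraries where they do the work, as an engineer would, in place of code of your own. Each camera call takes 0.05 s, during which the arm holds its last target.

## Working session

There is one attempt and no reset: what is moved stays moved. The work goes in short steps, Python scripts to look and compute and a tool call to move; the robot and the scene stay as the last step left them, time stands still between calls to the robot, and variables do not carry over. Pictures are saved under pics/ and viewed, and the job is handed in when it is done.

Besides the shell and the picture viewer there is one more tool, called after "Emit:" by a JSON object that holds its "name" and its "arguments". move_arm: Moves the arm, as the interface text tells. Its arguments: {"type":"object","properties":{"commands":{"type":"array"},"newtons":{"type":"number"}},"required":["commands"]}

```bash
ls; mkdir -p pics; python3 - <<'E'
from plant import readout, eyes, ctrl
import cv2
s=readout.get_state()
for k,v in s.items(): print(k,v)
for n in ("top","side"):
    c=eyes.read_camera(n)
    print(n,c["K"],c["eye"],c["attitude"])
    cv2.imwrite(f"pics/{n}0.png",c["color"][:,:,::-1])
E
```

```text
pics
time 0.0
qpos [-1.31302148e+00  2.87160176e-01  1.57819871e+00  5.99568223e-06
  1.27859972e+00 -1.49987629e-01]
dq [-3.33960481e-05  1.12351880e-03 -1.73836582e-03  4.01687085e-04
 -9.41164176e-04 -7.68365827e-04]
joint_efforts [ 2.26796117e-03 -4.05988061e+01 -2.92620885e+01 -1.85471436e-05
  5.88952244e-03 -1.35239702e-06]
eef_pos [ 0.26753994 -0.61899018  0.22993909]
tcp_rot [ 0.38896873  0.59150029 -0.38784817  0.59025802]
contact_force [-0.27161262  0.31963343  0.39078665]
wrist_torque [-0.00994661  0.03904503  0.02808718]
opening 0.9996516963194331
top [[469.88280059   0.         319.01857653]
 [  0.         469.88280059 195.29326673]
 [  0.           0.           1.        ]] [0.51676446 0.01640331 0.80094522] [ 0.71263903 -0.70031341  0.01854047 -0.03691872]
side [[426.66379616   0.         318.16672878]
 [  0.         426.66379616 197.75179812]
 [  0.           0.           1.        ]] [0.282124   0.44187583 0.47721847] [-0.26665292  0.86984008 -0.39609578  0.12402656]
```

View pics/top0.png

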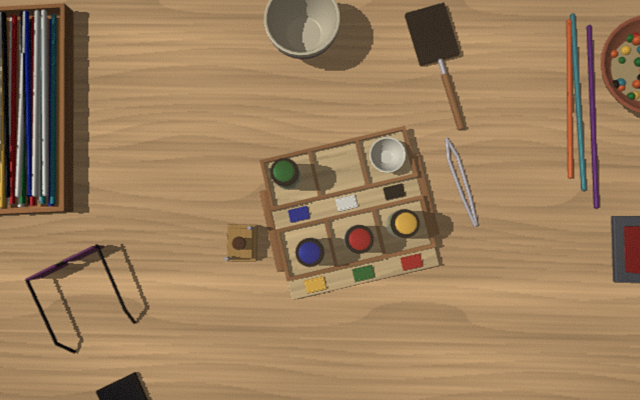

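View pics/side0.png

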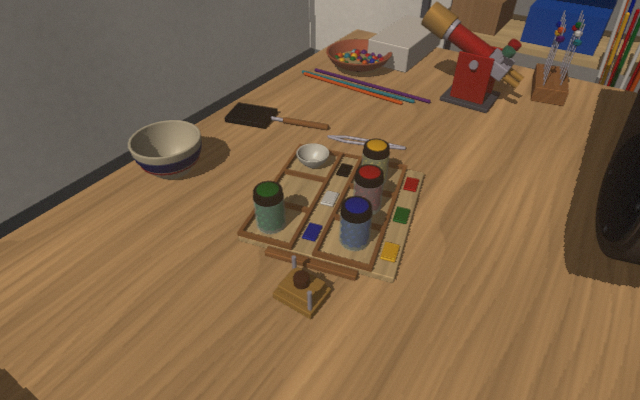

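The top view shows green in blue's stall (285,171), blue in yellow's (310,251), red in green's (359,239) and yellow in red's (405,222). The white stall (340,165) is empty and the dish is at (388,155). Next I'll measure these.

```bash
cat > h.py <<'E'
from plant import readout, eyes, ctrl
import cv2, numpy as np
from scipy.spatial.transform import Rotation as R
def ray(c,u,v,z):
    K=c["K"];d=R.from_quat(c["attitude"]).apply([(u-K[0,2])/K[0,0],(v-K[1,2])/K[1,1],1])
    e=np.array(c["eye"]);return e+d*(z-e[2])/d[2]
def cloud(c):
    K=c["K"];v,u=np.mgrid[:400,:640];D=c["depth"]
    P=np.stack([(u-K[0,2])/K[0,0]*D,(v-K[1,2])/K[1,1]*D,D],-1)
    return R.from_quat(c["attitude"]).apply(P.reshape(-1,3)).reshape(400,640,3)+np.array(c["eye"])
HUE={"red":((0,6),(174,180)),"blue":((112,128),),"green":((50,75),),"yellow":((18,28),)}
E
python3 - <<'E'
from h import *
c=eyes.read_camera("top");P=cloud(c);hsv=cv2.cvtColor(c["color"],cv2.COLOR_RGB2HSV)
for n,(u,v) in dict(cy=(315,285),cg=(363,273),cr=(412,262),cb=(299,214),cw=(346,202),ck=(394,192),jg=(285,171),jb=(310,251),jr=(359,239),jy=(405,222),dish=(388,155),floor=(340,170),bench=(200,330),block=(239,243),bar=(275,238)).items():
    print(n,c["color"][v,u],hsv[v,u],P[v,u].round(4))
E
```

```text
cy [199 155  70] [ 20 165 199] [0.4297 0.0413 0.0167]
cg [65 99 52] [ 52 121  99] [ 0.4509 -0.0376  0.0164]
cr [150  54  44] [  3 180 150] [ 0.4706 -0.1178  0.0177]
cb [ 55  54 120] [120 140 120] [0.5464 0.0703 0.016 ]
cw [199 195 182] [ 23  22 199] [ 0.5678 -0.0079  0.0166]
ck [53 46 32] [ 20 101  53] [ 0.586  -0.0879  0.0149]
jg [64 96 51] [ 51 120  96] [0.6099 0.0889 0.0819]
jb [ 58  57 121] [120 135 121] [0.4879 0.0477 0.0835]
jr [152  52  43] [  2 183 152] [ 0.5075 -0.0262  0.0854]
jy [198 154  70] [ 20 165 198] [ 0.5345 -0.0955  0.0852]
dish [195 190 174] [ 23  27 195] [ 0.6483 -0.0775  0.0152]
floor [157 137 103] [ 19  88 157] [0.6224 0.0028 0.0095]
bench [160 129  92] [ 16 108 160] [0.3493 0.2334 0.0021]
block [79 52 37] [ 11 136  79] [0.4969 0.1643 0.0428]
bar [129  92  61] [ 14 134 129] [0.5056 0.1103 0.0098]
```

```bash
python3 - <<'E'
from h import *
c=eyes.read_camera("top")
cv2.imwrite("pics/top_z.png",cv2.resize(c["color"][110:320,210:470,::-1],None,fx=2.8,fy=2.8,interpolation=cv2.INTER_CUBIC))
E
```

```text
(no output)
```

View pics/top_z.png

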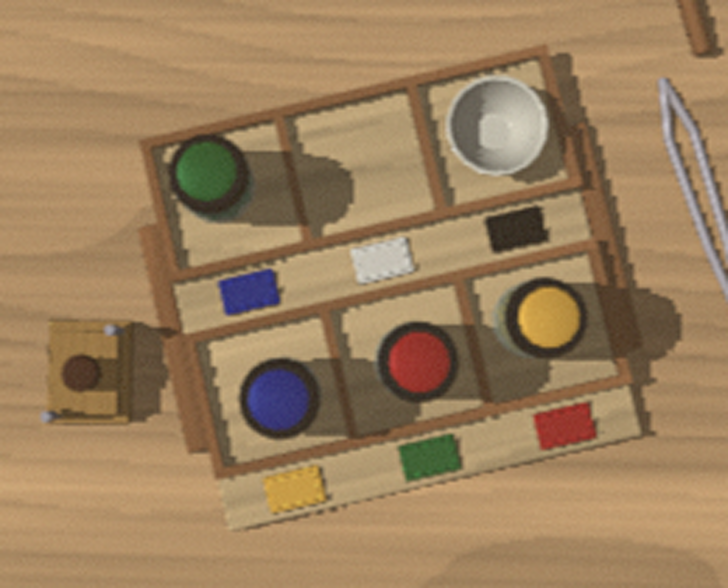

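The zoomed view confirms the layout. I'll fit the tray pose from the six chips and the jar positions from the disc centroids.

```bash
cat >> h.py <<'E'
def blob(c,u,v,tol=12):
    hsv=cv2.cvtColor(c["color"],cv2.COLOR_RGB2HSV).astype(int)
    dh=np.abs(hsv[...,0]-hsv[v,u,0]);dh=np.minimum(dh,180-dh)
    m=((dh<8)&(np.abs(hsv[...,1]-hsv[v,u,1])<45)&(np.abs(hsv[...,2]-hsv[v,u,2])<45)).astype(np.uint8)
    n,l,s,ce=cv2.connectedComponentsWithStats(m,connectivity=4)
    k=l[v,u];return ce[k],s[k,4]
E
python3 - <<'E'
from h import *
c=eyes.read_camera("top")
loc=dict(yellow=(0,82),green=(0,0),red=(0,-82),blue=(120,82),white=(120,0))
px=dict(yellow=(315,285),green=(363,273),red=(412,262),blue=(299,214),white=(346,202))
A=[];B=[]
for n in px:
    ce,a=blob(c,*px[n]);p=ray(c,*ce,.017);print(n,ce.round(1),a,p.round(4));A.append(loc[n]);B.append(p[:2])
A=np.array(A)/1000;B=np.array(B);am=A.mean(0);bm=B.mean(0)
H=(A-am).T@(B-bm);th=np.arctan2(H[0,1]-H[1,0],H[0,0]+H[1,1]);r=np.array([[np.cos(th),-np.sin(th)],[np.sin(th),np.cos(th)]])
t=bm-r@am;print("yaw",th,"res mm",((A@r.T+t-B)*1000).round(1))
C={n:r@(np.array(loc[n])/1000+[.06,0])+t for n in loc}
for n in C: print("stall",n,C[n].round(4))
for n,p in dict(green=(285,171),blue=(310,251),red=(359,239),yellow=(405,222)).items():
    ce,a=blob(c,*p);q=ray(c,*ce,.083)[:2];print("jar",n,a,q.round(4),[(k,(r.T@(q-C[k])*1000).round(1)) for k in C if np.hypot(*(q-C[k]))<.04])
q=R.from_quat(readout.get_state()["tcp_rot"]).as_matrix();print(q.round(4))
print("need jaw yaw to", th, "current z yaw",np.arctan2(q[1,2],q[0,2]))
E
```

```text
yellow [314.5 284.3] 275 [0.4309 0.0422 0.017 ]
green [362.9 273. ] 231 [ 0.451  -0.0374  0.017 ]
red [411.3 261.7] 262 [ 0.471  -0.1167  0.017 ]
blue [298.7 213.8] 234 [0.5467 0.0708 0.017 ]
white [345.9 202.6] 264 [ 0.5667 -0.0077  0.017 ]
yaw 0.24807031962142412 res mm [[-0.3 -0.1]
 [-0.2 -0.1]
 [-0.2 -0.3]
 [ 0.3  0.7]
 [ 0.4 -0.3]]
stall yellow [0.4888 0.0568]
stall green [ 0.5089 -0.0227]
stall red [ 0.529  -0.1022]
stall blue [0.6051 0.0862]
stall white [0.6252 0.0067]
jar green 332 [0.61  0.092] [('blue', array([6.2, 4.4]))]
jar blue 363 [0.4861 0.0496] [('yellow', array([-4.4, -6.3]))]
jar red 354 [ 0.5076 -0.0264] [('green', array([-2.2, -3.3]))]
jar yellow 348 [ 0.533  -0.0962] [('red', array([5.3, 4.9]))]
[[-2.000e-04  9.180e-01  3.966e-01]
 [ 1.100e-03  3.966e-01 -9.180e-01]
 [-1.000e+00  2.000e-04 -1.100e-03]]
need jaw yaw to 0.24807031962142412 current z yaw -1.1630339781953758
```

```bash
python3 - <<'E'
from h import *
c=eyes.read_camera("side");P=cloud(c)
for u,v in [(450,25),(470,80),(505,52),(435,20),(580,30),(550,85),(405,45),(302,285),(295,262),(350,270),(280,262)]: print(u,v,P[v,u].round(3),c["depth"][v,u])
b=P.reshape(-1,3);b=b[(c["depth"].ravel()>0)&(b[:,2]>.1)&(b[:,0]<.75)&(b[:,0]>0)&(b[:,1]<-.25)&(b[:,1]>-.8)]
print(len(b),b.min(0),b.max(0))
h,xe,ye=np.histogram2d(b[:,0],b[:,1],bins=[8,8]);print(h.astype(int),xe.round(2),ye.round(2))
E
```

```text
450 25 [ 0.572 -0.481  0.159] 0.90778196
470 80 [ 0.5   -0.464  0.059] 0.93118626
505 52 [ 0.446 -0.467  0.133] 0.8619313
435 20 [ 0.605 -0.475  0.165] 0.9139752
580 30 [ 0.34  -0.634  0.148] 0.91060007
550 85 [ 0.354 -0.593  0.035] 0.96568376
405 45 [ 0.698 -0.553  0.065] 1.0670803
302 285 [0.491 0.175 0.037] 0.5436325
295 262 [0.52  0.15  0.038] 0.57121545
350 270 [0.463 0.1   0.009] 0.5970494
280 262 [0.559 0.137 0.   ] 0.62040746
3014 [ 0.32680648 -0.70112569  0.10001232] [ 0.63771194 -0.4556501   0.19318315]
[[ 57  65  72 110   9   0   0   0]
 [ 46  48  61  67  14   0   0   0]
 [  0   0   0   0   0  33  56  84]
 [  0   0   0   0   0  54 137 235]
 [  0   0   0   0   0   4 160 296]
 [  0   0   0   0   0   0 181 285]
 [  0   0   0   0   0   0 159 388]
 [  0   0   0   0   0   0  73 320]] [0.33 0.37 0.4  0.44 0.48 0.52 0.56 0.6  0.64] [-0.7  -0.67 -0.64 -0.61 -0.58 -0.55 -0.52 -0.49 -0.46]
```

Emit:
{"name": "move_arm", "arguments": {"commands": [[0, 0, 0, 0, 0, 45, 0], [0, 0, 0, 0, 0, 80, 0], [0, 0, 0, 0, 0, 80, 0], [0, 0, 0.12, 20, 43, 80, 0], [0, 0, 0.25, 40, 86, 80, 0], [0, 0, 0.4, 60, 130, 80, 0], [0, 0, 0.55, 80, 175, 80, 0], [0, 0, 0.7, 101, 220, 80, 0], [0, 0, 0.8, 122, 262, 80, 0], [0, 0, 0.9, 143, 305, 80, 0], [0, 0, 1.0, 164, 350, 80, 0], [0, 0, 1.1, 186, 395, 70, 0]]}}

```text
time: 1.5
eef_pos: [0.4541, -0.2238, 0.3022]
tcp_rot: [0.02, 0.706, -0.022, 0.707]
contact_force: [1.5, -0.6, -0.3]
opening: 1.001
```

Emit:
{"name": "move_arm", "arguments": {"commands": [[0, 0, 0.08, 20, 43, -10, 0], [0, 0, 0.16, 40, 86, -25, 0], [0, 0, 0.25, 60, 125, -40, 0], [0, 0, 0.31, 80, 165, -60, 0], [0, 0, 0.31, 100, 205, -80, 0], [0, 0, 0.31, 120, 245, -100, 0], [0, 0, 0.31, 140, 285, -120, 0], [0, 0, 0.31, 156, 316, -150, 0], [0, 0, 0.31, 156, 316, -160, 0], [0, 0, 0.31, 156, 316, -160, 0], [0, 0, 0.31, 156, 316, -160, 0], [0, 0, 0.31, 156, 316, -160, 0]]}}

```text
time: 2.7
eef_pos: [0.6108, 0.091, 0.144]
tcp_rot: [-0.089, 0.7, 0.087, 0.703]
contact_force: [0.3, 0.6, -0.5]
opening: 0.997
```

```bash
cat >> h.py <<'E'
def yaw():
    q=R.from_quat(readout.get_state()["tcp_rot"]).as_matrix();return q,np.arctan2(q[1,2],q[0,2])
E
python3 - <<'E'
from h import *
s=readout.get_state();q,y=yaw();print(s["eef_pos"],y,q[:,0].round(4),s["qpos"].round(3))
for n in ("side","wrist"):
    c=eyes.read_camera(n);cv2.imwrite(f"pics/{n}1.png",c["color"][:,:,::-1])
E
```

```text
[0.6108114  0.09104917 0.14399242] 0.24925624486007783 [ 0.0051 -0.0013 -1.    ] [-1.600e-02  2.430e-01  1.797e+00 -1.000e-03  1.097e+00 -2.640e-01]
```

View pics/wrist1.png

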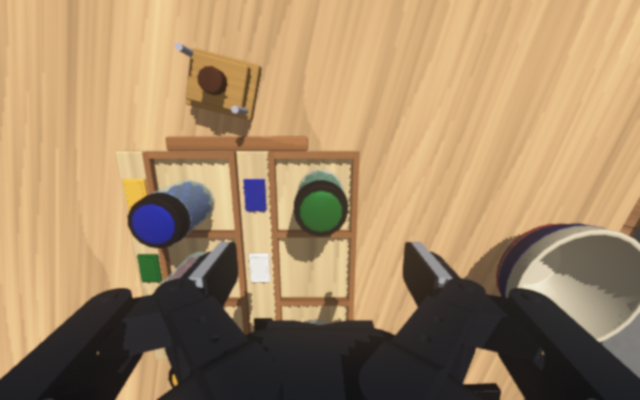

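View pics/side1.png

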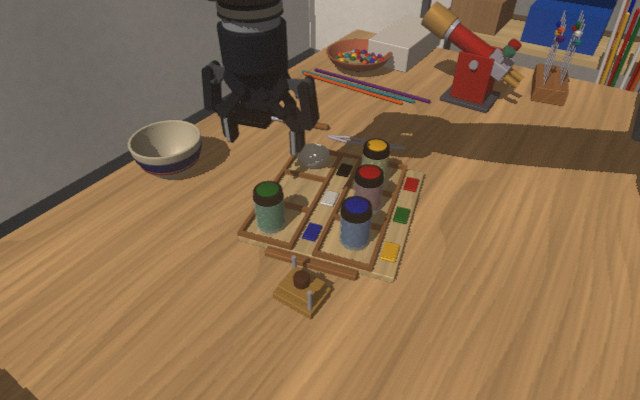

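```bash
python3 - <<'E'
from h import *
for n in ("side","wrist","top"):
    c=eyes.read_camera(n);K=c["K"]
    for p in [(.61,.092,.085),(.6108,.091,.144),(.6108,.091,.05)]:
        d=R.from_quat(c["attitude"]).inv().apply(np.array(p)-c["eye"]);print(n,p,(K[0,0]*d[0]/d[2]+K[0,2]).round(1),(K[1,1]*d[1]/d[2]+K[1,2]).round(1))
c=eyes.read_camera("side");P=cloud(c)
for u,v in [(228,130),(297,150),(310,95),(213,75),(268,190)]: print(P[v,u].round(4))
print(readout.get_state()["eef_pos"])
c=eyes.read_camera("top");cv2.imwrite("pics/top1.png",c["color"][:,:,::-1])
E
```

```text
side (0.61, 0.092, 0.085) 267.7 188.0
side (0.6108, 0.091, 0.144) 264.2 153.9
side (0.6108, 0.091, 0.05) 269.7 205.5
wrist (0.61, 0.092, 0.085) 319.6 213.3
wrist (0.6108, 0.091, 0.144) 320.8 247.4
wrist (0.6108, 0.091, 0.05) 320.1 202.5
top (0.61, 0.092, 0.085) 282.8 170.6
top (0.6108, 0.091, 0.144) 279.2 164.6
top (0.6108, 0.091, 0.05) 285.6 173.0
[0.6499 0.1127 0.1792]
[0.5598 0.0841 0.1659]
[0.5415 0.0788 0.2459]
[0.6629 0.1104 0.2511]
[0.6064 0.0957 0.0855]
[0.61034268 0.09170353 0.14300634]
```

View pics/top1.png

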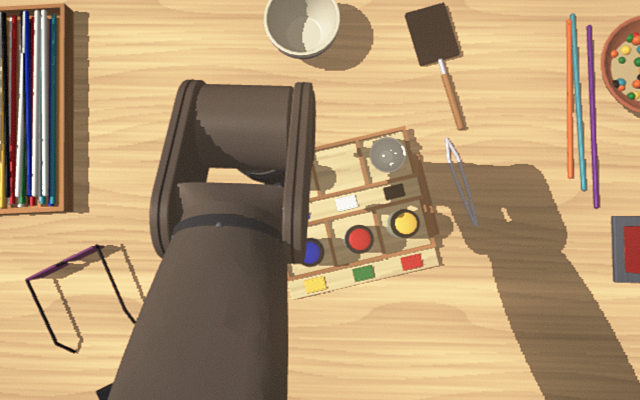

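The gripper is centred over the green jar in all three views, so I'll descend and grasp.

Emit:
{"name": "move_arm", "arguments": {"commands": [[0, 0, 0, 0, 0, -35, 0], [0, 0, 0, 0, 0, -70, 0], [0, 0, 0, 0, 0, -95, 0], [0, 0, 0, 0, 0, -114, 0], [0, 0, 0, 0, 0, -114, 0], [0, 0, 0, 0, 0, -114, 0]], "newtons": 35}}

```text
time: 3.65
eef_pos: [0.6104, 0.0918, 0.029]
tcp_rot: [-0.089, 0.701, 0.088, 0.703]
contact_force: [0.8, 0.5, 0.5]
opening: 0.998
```

Emit:
{"name": "move_arm", "arguments": {"commands": [[0, 0, 0, 0, 0, 0, 80], [0, 0, 0, 0, 0, 0, 160], [0, 0, 0, 0, 0, 0, 160], [0, 0, 0, 0, 0, 0, 160], [0, 0, 0, 0, 0, 0, 160], [0, 0, 0, 0, 0, 0, 160], [0, 0, 0, 0, 0, 0, 160], [0, 0, 0, 0, 0, 0, 160]]}}

```text
time: 4.45
eef_pos: [0.6116, 0.0918, 0.0306]
tcp_rot: [-0.089, 0.7, 0.088, 0.703]
contact_force: [0.0, 0.2, 6.4]
opening: 0.532
```

```bash
python3 - <<'E'
from h import *
s=readout.get_state();q,y=yaw();print(s["eef_pos"],y,q[:,0].round(4),s["opening"])
c=eyes.read_camera("side");cv2.imwrite(f"pics/side2.png",c["color"][:,:,::-1])
E
```

```text
[0.61157791 0.0918378  0.03060123] 0.2502211084026933 [ 0.0056 -0.0011 -1.    ] 0.5318275882879461
```

View pics/side2.png

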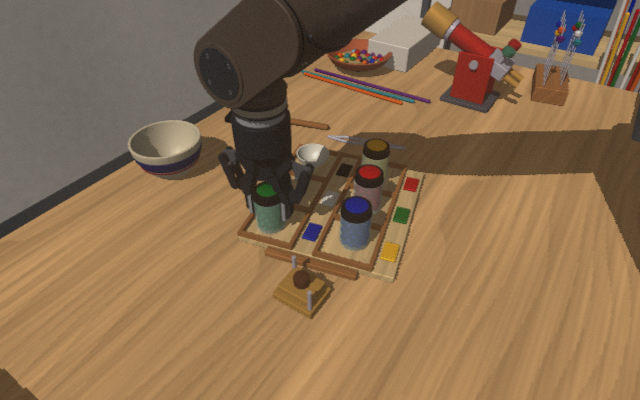

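Gripped at 45 mm opening. Now moving it to the white stall.

Emit:
{"name": "move_arm", "arguments": {"commands": [[0, 0, 0, 0, 0, 15, 160], [0, 0, 0, 0, 0, 35, 160], [0, 0, 0, 0, 0, 50, 160], [0, 0, 0, 2, -15, 50, 160], [0, 0, 0, 5, -38, 50, 160], [0, 0, 0, 9, -61, 50, 160], [0, 0, 0, 12, -78, 50, 160], [0, 0, 0, 14, -85, 50, 160], [0, 0, 0, 14, -85, 50, 160], [0, 0, 0, 14, -85, 30, 160], [0, 0, 0, 14, -85, 15, 160], [0, 0, 0, 14, -85, 8, 160]]}}

```text
time: 5.7
eef_pos: [0.6238, 0.0078, 0.036]
tcp_rot: [-0.089, 0.701, 0.088, 0.702]
contact_force: [-0.5, 0.3, -2.7]
opening: 0.528
```

```bash
python3 - <<'E'
from h import *
s=readout.get_state();q,y=yaw();print(s["eef_pos"],y,q[:,0].round(4),s["opening"],s["contact_force"])
c=eyes.read_camera("side");cv2.imwrite(f"pics/side3.png",c["color"][:,:,::-1])
E
```

```text
[0.62375545 0.00777544 0.03601103] 0.2510372117594101 [ 1.2e-03 -3.0e-04 -1.0e+00] 0.5278520730803222 [-0.51059226  0.25023132 -2.72894328]
```

View pics/side3.png

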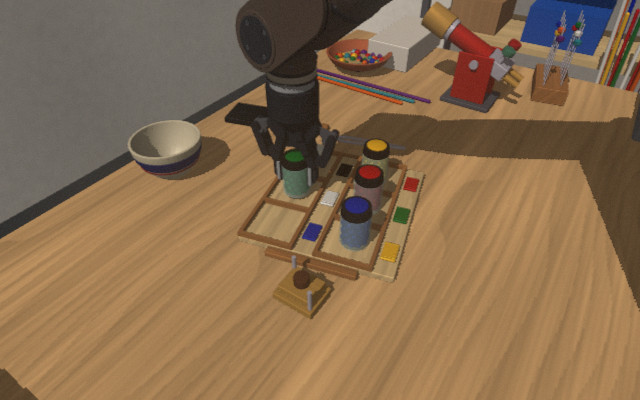

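Emit:
{"name": "move_arm", "arguments": {"commands": [[0, 0, 0, 0, 0, -3, 160], [0, 0, 0, 0, 0, -5, 160], [0, 0, 0, 0, 0, -6, 160], [0, 0, 0, 0, 0, -7, 160], [0, 0, 0, 0, 0, -7, 160]]}}

```text
time: 6.25
eef_pos: [0.6232, 0.0083, 0.0306]
tcp_rot: [-0.088, 0.702, 0.089, 0.701]
contact_force: [-6.1, 1.4, 8.8]
opening: 0.528
```

Emit:
{"name": "move_arm", "arguments": {"commands": [[0, 0, 0, 0, 0, 0, 110], [0, 0, 0, 0, 0, 0, 50], [0, 0, 0, 0, 0, 0, 0], [0, 0, 0, 0, 0, 0, 0], [0, 0, 0, 0, 0, 0, 0], [0, 0, 0, 0, 0, 0, 0], [0, 0, 0, 0, 0, 30, 0], [0, 0, 0, 0, 0, 70, 0], [0, 0, 0, 0, 0, 110, 0], [0, 0, 0, -30, 9, 110, 0], [0, 0, 0, -75, 22, 110, 0], [0, 0, 0, -115, 34, 110, 0]]}}

```text
time: 7.45
eef_pos: [0.5068, 0.0425, 0.1408]
tcp_rot: [-0.088, 0.702, 0.089, 0.701]
contact_force: [-0.9, 0.3, -0.0]
opening: 1.002
```

```bash
python3 - <<'E'
from h import *
s=readout.get_state();q,y=yaw();print(s["eef_pos"],y,q[:,0].round(4),s["opening"],s["contact_force"])
c=eyes.read_camera("side");cv2.imwrite(f"pics/side4.png",c["color"][:,:,::-1])
s=readout.get_state();print(s["eef_pos"])
E
```

```text
[0.50684291 0.04250039 0.14078154] 0.250755307241207 [-1.3e-03  5.0e-04 -1.0e+00] 1.0019968006872138 [-0.85756687  0.25367469 -0.03501728]
[0.49884236 0.04490788 0.13733672]
```

View pics/side4.png

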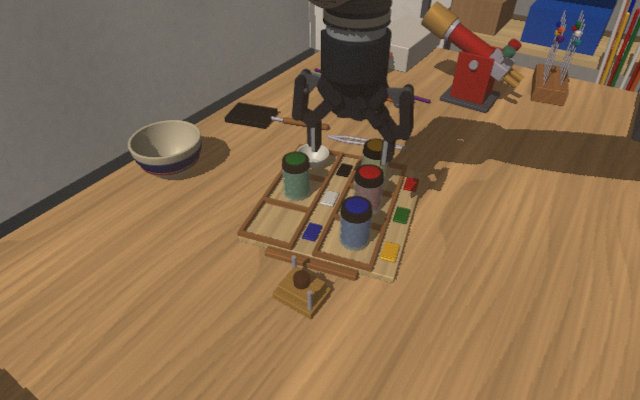

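Green is standing in the white stall (295,175). The blue jar is next.

Emit:
{"name": "move_arm", "arguments": {"commands": [[0, 0, 0, -13, 5, 0, 0], [0, 0, 0, -13, 5, 0, 0], [0, 0, 0, -13, 5, 0, 0], [0, 0, 0, -13, 5, 0, 0]]}}

```text
time: 7.9
eef_pos: [0.4872, 0.0495, 0.1379]
tcp_rot: [-0.088, 0.705, 0.09, 0.698]
contact_force: [0.8, -0.3, -0.0]
opening: 0.996
```

Emit:
{"name": "move_arm", "arguments": {"commands": [[0, 0, 0, -1, 0, -35, 0], [0, 0, 0, -1, 0, -70, 0], [0, 0, 0, -1, 0, -95, 0], [0, 0, 0, -1, 0, -108, 0], [0, 0, 0, -1, 0, -108, 0], [0, 0, 0, -1, 0, -108, 0]]}}

```text
time: 8.5
eef_pos: [0.4875, 0.0492, 0.0307]
tcp_rot: [-0.088, 0.705, 0.09, 0.698]
contact_force: [1.5, -0.1, -0.0]
opening: 0.998
```

```bash
cat > st.py <<'E'
from h import *
s=readout.get_state();q,y=yaw();print(s["time"],s["eef_pos"].round(4),y.round(3),q[:,0].round(4),s["opening"],s["contact_force"].round(1), s["qpos"].round(2))
E
python3 st.py
```

```text
8.5 [0.4875 0.0492 0.0307] 0.252 [-0.0099  0.002  -0.9999] 0.9977747857193339 [ 1.5 -0.1 -0. ] [-0.11  0.16  2.14  0.    0.85 -0.36]
```

Emit:
{"name": "move_arm", "arguments": {"commands": [[0, -0.01, 0, 0, 0, 0, 0], [0, -0.01, 0, 0, 0, 0, 80], [0, -0.01, 0, 0, 0, 0, 160], [0, -0.01, 0, 0, 0, 0, 160], [0, -0.01, 0, 0, 0, 0, 160], [0, -0.01, 0, 0, 0, 0, 160], [0, -0.01, 0, 0, 0, 0, 160], [0, -0.01, 0, 0, 0, 0, 160], [0, -0.01, 0, 0, 0, 0, 160]]}}

```text
time: 9.4
eef_pos: [0.488, 0.0492, 0.0316]
tcp_rot: [-0.088, 0.701, 0.09, 0.702]
contact_force: [-1.6, 0.8, 5.5]
opening: 0.531
```

Emit:
{"name": "move_arm", "arguments": {"commands": [[0, 0, 0, 0, 0, 15, 160], [0, 0, 0, 0, 0, 35, 160], [0, 0, 0, 0, 0, 50, 160], [0, 0, 0, 15, 5, 50, 160], [0, 0, 0, 40, 13, 50, 160], [0, 0, 0, 65, 21, 50, 160], [0, 0, 0, 90, 29, 50, 160], [0, 0, 0, 108, 35, 50, 160], [0, 0, 0, 117, 37, 50, 160], [0, 0, 0, 117, 37, 50, 160], [0, 0, 0, 117, 37, 30, 160], [0, 0, 0, 117, 37, 12, 160]]}}

```text
time: 10.6
eef_pos: [0.6041, 0.086, 0.0431]
tcp_rot: [-0.088, 0.701, 0.09, 0.702]
contact_force: [-0.3, 1.0, -2.6]
opening: 0.531
```

```bash
python3 st.py
```

```text
10.6 [0.6041 0.086  0.0431] 0.252 [ 5.0e-04  1.7e-03 -1.0e+00] 0.5313158347601262 [-0.3  1.  -2.6] [-0.03  0.36  1.85  0.    0.92 -0.28]
```

Emit:
{"name": "move_arm", "arguments": {"commands": [[0, 0, 0, 0, 0, -5, 160], [0, 0, 0, 0, 0, -8, 160], [0, 0, 0, 0, 0, -10, 160], [0, 0, 0, 0, 0, -11, 160], [0, 0, 0, 0, 0, -12, 160], [0, 0, 0, 0, 0, -12, 160]]}}

```text
time: 11.2
eef_pos: [0.6045, 0.0859, 0.0317]
tcp_rot: [-0.088, 0.701, 0.089, 0.702]
contact_force: [-0.3, 0.7, -0.9]
opening: 0.524
```

Emit:
{"name": "move_arm", "arguments": {"commands": [[0, 0, 0, 0, 0, -2, 160], [0, 0, 0, 0, 0, -2, 110], [0, 0, 0, 0, 0, -2, 50], [0, 0, 0, 0, 0, -2, 0], [0, 0, 0, 0, 0, -2, 0], [0, 0, 0, 0, 0, -2, 0], [0, 0, 0, 0, 0, -2, 0], [0, 0, 0, 0, 0, 30, 0], [0, 0, 0, 0, 0, 70, 0], [0, 0, 0, 0, 0, 110, 0], [0, 0, 0, -10, -25, 110, 0], [0, 0, 0, -24, -60, 110, 0]]}}

```text
time: 12.4
eef_pos: [0.582, 0.0263, 0.1443]
tcp_rot: [-0.09, 0.699, 0.09, 0.704]
contact_force: [-0.6, 0.0, -1.0]
opening: 1.001
```

Emit:
{"name": "move_arm", "arguments": {"commands": [[0, 0, 0, -16, -40, 0, 0], [0, 0, 0, -32, -80, 0, 0], [0, 0, 0, -44, -112, 0, 0], [0, 0, 0, -47, -120, 0, 0], [0, 0, 0, -47, -120, 0, 0], [0, 0, 0, -47, -120, 0, 0]]}}

```text
time: 13.0
eef_pos: [0.5353, -0.093, 0.1443]
tcp_rot: [-0.09, 0.699, 0.09, 0.704]
contact_force: [-0.6, -0.3, -0.2]
opening: 1.004
```

```bash
python3 st.py; python3 - <<'E'
from h import *
for n in ("side","top"):
    c=eyes.read_camera(n);cv2.imwrite(f"pics/{n}5.png",c["color"][:,:,::-1])
E
```

```text
13.0 [ 0.5353 -0.093   0.1443] 0.255 [ 0.007   0.0018 -1.    ] 1.0040109191172475 [-0.6 -0.3 -0.2] [-0.36  0.08  1.98  0.    1.07 -0.62]
```

View pics/side5.png

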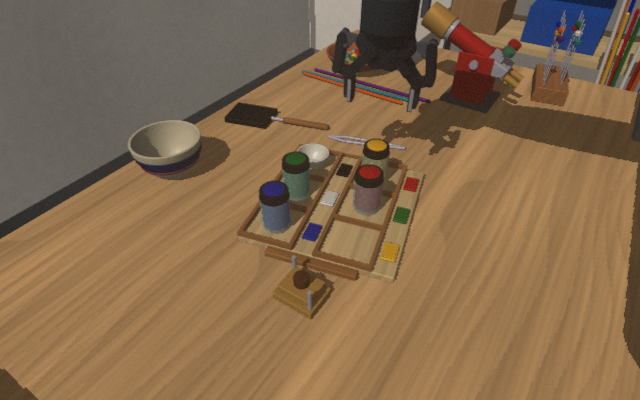

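View pics/top5.png

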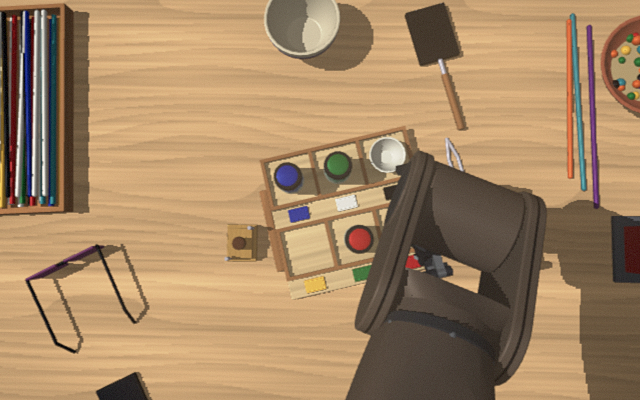

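Blue is in its own stall (288,178) and green is in the white one (338,165). I'll descend on yellow.

Emit:
{"name": "move_arm", "arguments": {"commands": [[0, 0.007, 0, -2, -3, -20, 0], [0, 0.007, 0, -2, -3, -50, 0], [0, 0.007, 0, -2, -3, -80, 0], [0, 0.007, 0, -2, -3, -104, 0], [0, 0.007, 0, -2, -3, -114, 0], [0, 0.007, 0, -2, -3, -114, 0], [0, 0.007, 0, -2, -3, -114, 0]]}}

```text
time: 13.8
eef_pos: [0.5344, -0.0953, 0.0312]
tcp_rot: [-0.091, 0.701, 0.091, 0.702]
contact_force: [-0.1, -0.4, 0.2]
opening: 1.0
```

Emit:
{"name": "move_arm", "arguments": {"commands": [[0, 0, 0, 0, 0, 0, 80], [0, 0, 0, 0, 0, 0, 160], [0, 0, 0, 0, 0, 0, 160], [0, 0, 0, 0, 0, 0, 160], [0, 0, 0, 0, 0, 0, 160], [0, 0, 0, 0, 0, 0, 160], [0, 0, 0, 0, 0, 0, 160], [0, 0, 0, 0, 0, 0, 160]]}}

```text
time: 14.6
eef_pos: [0.5353, -0.0957, 0.0326]
tcp_rot: [-0.091, 0.7, 0.091, 0.702]
contact_force: [-0.3, -0.0, 6.0]
opening: 0.53
```

```bash
python3 st.py
```

```text
14.6 [ 0.5353 -0.0957  0.0326] 0.258 [ 3.1e-03  3.0e-04 -1.0e+00] 0.52977932513479 [-0.3 -0.   6. ] [-0.36  0.25  2.02  0.    0.86 -0.62]
```

Emit:
{"name": "move_arm", "arguments": {"commands": [[0, 0, 0, 0, 0, 20, 160], [0, 0, 0, 0, 0, 50, 160], [0, 0, 0, 0, 0, 80, 160], [0, 0, 0, 0, 0, 102, 160], [0, 0, 0, 0, 0, 105, 160], [0, 0, 0, -5, 15, 105, 160], [0, 0, -0.008, -14, 45, 105, 160], [0, 0, -0.008, -23, 75, 105, 160], [0, 0, -0.008, -32, 105, 105, 160], [0, 0, -0.008, -40, 132, 105, 160], [0, 0, -0.008, -46, 152, 105, 160], [0, 0, -0.008, -46, 152, 105, 160]]}}

```text
time: 15.8
eef_pos: [0.486, 0.0592, 0.1346]
tcp_rot: [-0.089, 0.702, 0.09, 0.701]
contact_force: [-0.5, -1.0, -2.2]
opening: 0.53
```

```bash
python3 st.py
```

```text
15.8 [0.486  0.0592 0.1346] 0.253 [-0.0028  0.0017 -1.    ] 0.5302623072052814 [-0.5 -1.  -2.2] [-0.09 -0.02  2.1   0.    1.06 -0.34]
```

Lowering by 102 mm to z ≈ 0.032.

Emit:
{"name": "move_arm", "arguments": {"commands": [[0, 0, 0, 2, -2, -20, 160], [0, 0, 0, 2, -2, -50, 160], [0, 0, 0, 2, -2, -75, 160], [0, 0, 0, 2, -2, -90, 160], [0, 0, 0, 2, -2, -97, 160], [0, 0, 0, 2, -2, -100, 160], [0, 0, 0, 2, -2, -102, 160], [0, 0, 0, 2, -2, -103, 160], [0, 0, 0, 2, -2, -103, 160]]}}

```text
time: 16.7
eef_pos: [0.4888, 0.0571, 0.0326]
tcp_rot: [-0.089, 0.702, 0.09, 0.701]
contact_force: [-1.1, 0.1, 0.2]
opening: 0.528
```

Emit:
{"name": "move_arm", "arguments": {"commands": [[0, 0, 0, 0, 0, -1, 160], [0, 0, 0, 0, 0, -1, 110], [0, 0, 0, 0, 0, -1, 50], [0, 0, 0, 0, 0, -1, 0], [0, 0, 0, 0, 0, -1, 0], [0, 0, 0, 0, 0, -1, 0], [0, 0, 0, 0, 0, 30, 0], [0, 0, 0, 0, 0, 70, 0], [0, 0, 0, 0, 0, 110, 0], [0, 0, 0, 10, -42, 110, 0], [0, 0, 0, 19, -83, 110, 0], [0, 0, 0, 19, -83, 110, 0]]}}

```text
time: 17.9
eef_pos: [0.5093, -0.0295, 0.1437]
tcp_rot: [-0.088, 0.701, 0.088, 0.702]
contact_force: [-0.2, 0.6, -0.4]
opening: 1.001
```

Emit:
{"name": "move_arm", "arguments": {"commands": [[0, 0, 0, 0, 0, 0, 0], [0, 0, 0, 0, 0, 0, 0]]}}

```text
time: 18.1
eef_pos: [0.509, -0.0292, 0.1434]
tcp_rot: [-0.088, 0.701, 0.088, 0.702]
contact_force: [0.2, 0.3, -0.3]
opening: 0.998
```

```bash
python3 st.py; python3 - <<'E'
from h import *
for n in ("side",):
    c=eyes.read_camera(n);cv2.imwrite(f"pics/{n}6.png",c["color"][:,:,::-1])
E
```

```text
18.1 [ 0.509  -0.0292  0.1434] 0.249 [ 1.4e-03 -1.0e-04 -1.0e+00] 0.9984945714263477 [ 0.2  0.3 -0.3] [-0.26  0.01  2.05  0.    1.07 -0.51]
```

View pics/side6.png

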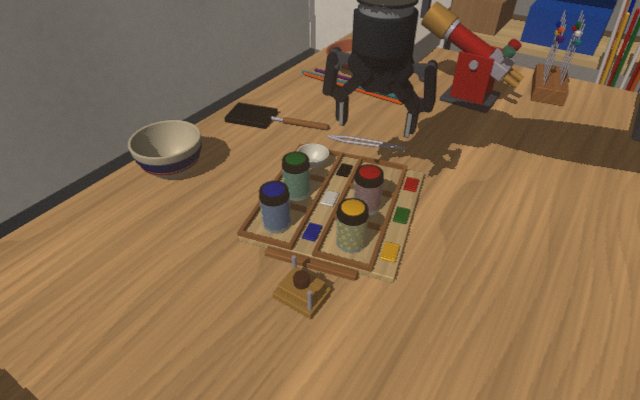

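Yellow is upright in its own stall (351,225). Red is next.

Emit:
{"name": "move_arm", "arguments": {"commands": [[0, 0, 0, -1, 3, -20, 0], [0, 0, 0, -1, 3, -50, 0], [0, 0, 0, -1, 3, -80, 0], [0, 0, 0, -1, 3, -104, 0], [0, 0, 0, -1, 3, -112, 0], [0, 0, 0, -1, 3, -112, 0], [0, 0, 0, -1, 3, -112, 0]]}}

```text
time: 18.85
eef_pos: [0.5087, -0.0256, 0.0323]
tcp_rot: [-0.089, 0.701, 0.088, 0.703]
contact_force: [0.6, -0.4, 0.2]
opening: 1.0
```

Emit:
{"name": "move_arm", "arguments": {"commands": [[0, 0, 0, 0, 0, 0, 80], [0, 0, 0, 0, 0, 0, 160], [0, 0, 0, 0, 0, 0, 160], [0, 0, 0, 0, 0, 0, 160], [0, 0, 0, 0, 0, 0, 160], [0, 0, 0, 0, 0, 0, 160], [0, 0, 0, 0, 0, 0, 160], [0, 0, 0, 0, 0, 0, 160]]}}

```text
time: 19.65
eef_pos: [0.5097, -0.0258, 0.0336]
tcp_rot: [-0.089, 0.7, 0.088, 0.703]
contact_force: [-1.0, 0.2, 5.4]
opening: 0.532
```

```bash
python3 st.py
```

```text
19.65 [ 0.5097 -0.0258  0.0336] 0.25 [ 4.7e-03 -9.0e-04 -1.0e+00] 0.5318808730901186 [-1.   0.2  5.4] [-0.25  0.19  2.1   0.    0.85 -0.5 ]
```

Emit:
{"name": "move_arm", "arguments": {"commands": [[0, 0, 0, 0, 0, 15, 160], [0, 0, 0, 0, 0, 35, 160], [0, 0, 0, 0, 0, 50, 160], [0, 0, 0, 4, -15, 50, 160], [0, 0, 0, 10, -38, 50, 160], [0, 0, 0, 15, -60, 50, 160], [0, 0, 0, 19, -76, 50, 160], [0, 0, 0, 19, -76, 50, 160], [0, 0, 0, 19, -76, 50, 160], [0, 0, 0, 19, -76, 30, 160], [0, 0, 0, 19, -76, 15, 160], [0, 0, 0, 19, -76, 10, 160]]}}

```text
time: 20.85
eef_pos: [0.5267, -0.1004, 0.0411]
tcp_rot: [-0.088, 0.701, 0.089, 0.702]
contact_force: [-0.6, 0.1, -1.2]
opening: 0.529
```

```bash
python3 st.py
```

```text
20.85 [ 0.5267 -0.1004  0.0411] 0.251 [-0.      0.0011 -1.    ] 0.5289541031645141 [-0.6  0.1 -1.2] [-0.38  0.23  2.04  0.    0.88 -0.63]
```

Emit:
{"name": "move_arm", "arguments": {"commands": [[0, 0, 0, 1, -1, -3, 160], [0, 0, 0, 1, -1, -5, 160], [0, 0, 0, 1, -1, -7, 160], [0, 0, 0, 1, -1, -8, 160], [0, 0, 0, 1, -1, -9, 160], [0, 0, 0, 1, -1, -9, 160]]}}

```text
time: 21.45
eef_pos: [0.5281, -0.1015, 0.0337]
tcp_rot: [-0.088, 0.702, 0.089, 0.702]
contact_force: [-3.2, 1.0, 6.1]
opening: 0.531
```

Emit:
{"name": "move_arm", "arguments": {"commands": [[0, 0, 0, 0, 0, 0, 110], [0, 0, 0, 0, 0, 0, 50], [0, 0, 0, 0, 0, 0, 0], [0, 0, 0, 0, 0, 0, 0], [0, 0, 0, 0, 0, 0, 0], [0, 0, 0, 0, 0, 0, 0], [0, 0, 0, 0, 0, 30, 0], [0, 0, 0, 0, 0, 70, 0], [0, 0, 0, 0, 0, 110, 0], [0, 0, 0, 25, 29, 110, 0], [0, 0, 0, 50, 58, 110, 0], [0, 0, 0, 75, 87, 110, 0]]}}

```text
time: 22.65
eef_pos: [0.6041, -0.0138, 0.1444]
tcp_rot: [-0.088, 0.701, 0.089, 0.702]
contact_force: [0.0, -1.1, 0.4]
opening: 1.0
```

Emit:
{"name": "move_arm", "arguments": {"commands": [[0, 0, 0, 14, 17, 0, 0], [0, 0, 0, 14, 17, 0, 0], [0, 0, 0, 14, 17, 0, 0], [0, 0, 0, 14, 17, 0, 0]]}}

```text
time: 23.05
eef_pos: [0.6173, 0.0026, 0.144]
tcp_rot: [-0.088, 0.702, 0.088, 0.702]
contact_force: [0.1, -0.5, 0.2]
opening: 0.999
```

```bash
python3 st.py; python3 - <<'E'
from h import *
for n in ("side",):
    c=eyes.read_camera(n);cv2.imwrite(f"pics/{n}7.png",c["color"][:,:,::-1])
E
```

```text
23.05 [0.6173 0.0026 0.144 ] 0.25 [ 1.e-04  7.e-04 -1.e+00] 0.9988647371702478 [ 0.1 -0.5  0.2] [-0.16  0.24  1.79  0.    1.1  -0.41]
```

View pics/side7.png

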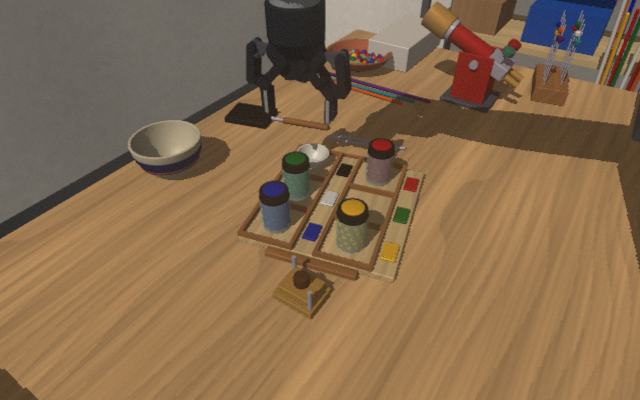

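Red is upright in its stall (380,160). Last is green, which needs a shift of +6, +6 and then the descent.

Emit:
{"name": "move_arm", "arguments": {"commands": [[0, 0, 0, 6, 6, -10, 0], [0, 0, 0, 6, 6, -40, 0], [0, 0, 0, 6, 6, -75, 0], [0, 0, 0, 6, 6, -104, 0], [0, 0, 0, 6, 6, -112, 0], [0, 0, 0, 6, 6, -112, 0], [0, 0, 0, 6, 6, -112, 0]]}}

```text
time: 23.8
eef_pos: [0.6244, 0.0081, 0.0334]
tcp_rot: [-0.088, 0.701, 0.088, 0.703]
contact_force: [0.4, 1.0, -0.0]
opening: 0.999
```

Emit:
{"name": "move_arm", "arguments": {"commands": [[0, 0, 0, 0, 0, 0, 80], [0, 0, 0, 0, 0, 0, 160], [0, 0, 0, 0, 0, 0, 160], [0, 0, 0, 0, 0, 0, 160], [0, 0, 0, 0, 0, 0, 160], [0, 0, 0, 0, 0, 0, 160], [0, 0, 0, 0, 0, 0, 160], [0, 0, 0, 0, 0, 0, 160]]}}

```text
time: 24.6
eef_pos: [0.6253, 0.0079, 0.0352]
tcp_rot: [-0.088, 0.7, 0.088, 0.703]
contact_force: [-2.3, 0.5, 5.9]
opening: 0.531
```

```bash
python3 st.py
```

```text
24.6 [0.6253 0.0079 0.0352] 0.249 [ 0.0043 -0.     -1.    ] 0.5311887649792205 [-2.3  0.5  5.9] [-0.15  0.4   1.82  0.    0.92 -0.4 ]
```

Emit:
{"name": "move_arm", "arguments": {"commands": [[0, 0, 0, 0, 0, 15, 160], [0, 0, 0, 0, 0, 35, 160], [0, 0, 0, 0, 0, 50, 160], [0, 0, 0, -15, -4, 50, 160], [0, 0, 0, -40, -11, 50, 160], [0, 0, 0, -65, -17, 50, 160], [0, 0, 0, -90, -24, 50, 160], [0, 0, 0, -110, -29, 50, 160], [0, 0, 0, -116, -31, 50, 160], [0, 0, 0, -116, -31, 50, 160], [0, 0, 0, -116, -31, 30, 160], [0, 0, 0, -116, -31, 14, 160]]}}

```text
time: 25.8
eef_pos: [0.5112, -0.0232, 0.0498]
tcp_rot: [-0.088, 0.699, 0.087, 0.704]
contact_force: [-0.6, 0.8, -2.9]
opening: 0.53
```

```bash
python3 st.py
```

```text
25.8 [ 0.5112 -0.0232  0.0498] 0.249 [ 7.6e-03 -6.0e-04 -1.0e+00] 0.5298427765203132 [-0.6  0.8 -2.9] [-0.24  0.16  2.1   0.    0.88 -0.49]
```

Emit:
{"name": "move_arm", "arguments": {"commands": [[0, 0.004, 0, -2, 0, -6, 160], [0, 0.004, 0, -2, 0, -10, 160], [0, 0.004, 0, -2, 0, -12, 160], [0, 0.004, 0, -2, 0, -14, 160], [0, 0.004, 0, -2, 0, -15, 160], [0, 0.004, 0, -2, 0, -15, 160]]}}

```text
time: 26.4
eef_pos: [0.5096, -0.0233, 0.0352]
tcp_rot: [-0.088, 0.7, 0.087, 0.703]
contact_force: [0.6, 0.1, -1.0]
opening: 0.524
```

Emit:
{"name": "move_arm", "arguments": {"commands": [[0, 0, 0, 0, 0, -1, 160], [0, 0, 0, 0, 0, -2, 160], [0, 0, 0, 0, 0, -2, 110], [0, 0, 0, 0, 0, -2, 50], [0, 0, 0, 0, 0, -2, 0], [0, 0, 0, 0, 0, -2, 0], [0, 0, 0, 0, 0, -2, 0], [0, 0, 0, 0, 0, -2, 0], [0, 0, 0, 0, 0, 30, 0], [0, 0, 0, 0, 0, 70, 0], [0, 0, 0, 0, 0, 110, 0], [0, 0, 0, 0, 0, 150, 0]]}}

```text
time: 27.6
eef_pos: [0.5093, -0.0232, 0.1865]
tcp_rot: [-0.088, 0.7, 0.087, 0.703]
contact_force: [0.7, -0.2, -0.0]
opening: 0.997
```

Emit:
{"name": "move_arm", "arguments": {"commands": [[0, 0, 0, -5, -40, 20, 0], [0, 0, -0.1, -15, -80, 40, 0], [0, 0, -0.2, -25, -120, 60, 0], [0, 0, -0.3, -35, -160, 80, 0], [0, 0, -0.4, -45, -200, 80, 0], [0, 0, -0.5, -60, -245, 80, 0], [0, 0, -0.5, -70, -285, 80, 0], [0, 0, -0.5, -80, -320, 80, 0], [0, 0, -0.5, -80, -320, 80, 0], [0, 0, -0.5, -80, -320, 80, 0]]}}

```text
time: 28.6
eef_pos: [0.4289, -0.3436, 0.2661]
tcp_rot: [0.089, 0.7, -0.09, 0.703]
contact_force: [-0.7, -0.8, 0.3]
opening: 1.001
```

```bash
python3 st.py; python3 - <<'E'
from h import *
for n in ("side","top"):
    c=eyes.read_camera(n);cv2.imwrite(f"pics/{n}8.png",c["color"][:,:,::-1])
E
```

```text
28.6 [ 0.4289 -0.3436  0.2661] -0.253 [ 0.0029 -0.0016 -1.    ] 1.0011002958606567 [-0.7 -0.8  0.3] [-0.86 -0.02  1.85  0.    1.31 -0.61]
```

View pics/side8.png

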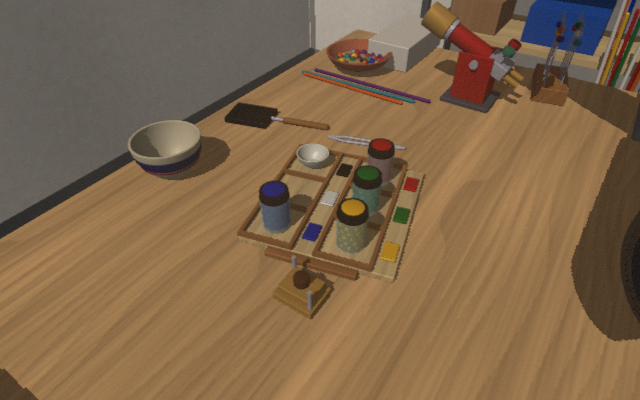

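View pics/top8.png

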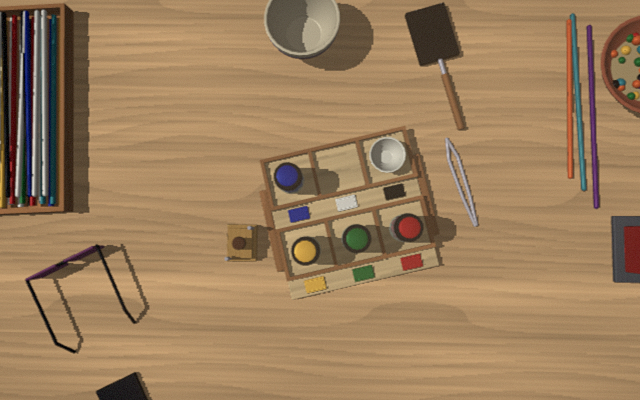

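Each jar stands behind its own chip: blue (288,177), yellow (305,251), green (357,238), red (408,227). The dish at (388,155) hasn't moved. I'll check the offsets before handing in.

```bash
python3 - <<'E'
from h import *
c=eyes.read_camera("top");P=cloud(c)
C=dict(yellow=(.4888,.0568),green=(.5089,-.0227),red=(.529,-.1022),blue=(.6051,.0862));r=R.from_euler('z',.248).as_matrix()[:2,:2]
for n,p in dict(blue=(288,177),yellow=(305,251),green=(357,238),red=(408,227)).items():
    ce,a=blob(c,*p);q=ray(c,*ce,.083)[:2];print(n,a,(r.T@(q-C[n])*1000).round(1),"top z",P[p[1],p[0],2].round(4))
print("dish",P[155,388].round(4))
E
python3 -c "
from plant import ctrl;print(ctrl.sign_off())"
```

```text
blue 356 [-1.8  0.6] top z 0.084
yellow 351 [-1.  0.] top z 0.0831
green 360 [-0.5  0.5] top z 0.0842
red 361 [-2.   0.8] top z 0.0837
dish [ 0.6484 -0.0776  0.0143]
the job is handed in; nothing more can be done
None
```

All four jars are now in their own stalls, and I handed the job in at about 29 s of the 112 s allowed; the hand-in gave no verdict.

I parked green in the white stall, then moved blue, yellow and red to their stalls, and finally green to its own.

My last checks, from the top and side cameras:
- **Position:** every jar is within about 2 mm of its stall's centre; 18 mm is allowed.
- **Standing:** the lid tops read 83–84 mm above the bench, against 82–85 mm when I started, so the jars are on the stall floors. All four look upright in the side view. I did not measure tilt or speed directly.
- **Dish and arm:** the dish is where it started to within the depth noise, the white stall is empty, and the gripper is open and clear of everything.

No check failed or disagreed.

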